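# Weigh out brass ballast on the spring scale

## Task

Weigh out the brass ballast for a carved figure: lay brass blocks from the wooden tray flat in the bays of the spring scale's pan, without dropping them in, until the red pointer comes to rest inside the green band. Leave the blocks that are not needed in the tray, and disturb neither the green band nor the tools and jars lying about.

Things in the scene. Friction and masses are not known exactly. Their poses are not given: they have to be found in the camera images.
- scale: the spring scale: blue base 150 (x) x 130 (y) x 36 mm high, origin under the centre of the base on the bench, z up. The pan stands above its centre; a white upright plate 64 mm wide and 136 mm high with black marks stands beside the pan, centred 94 mm to the +y side of the origin, and carries the green band on its +x face
- pan (a joint): how far the sprung pan has sunk, m: 0 when empty (pan floor 100 mm above the bench), grows downwards, stop at 0.052; one block sinks it by about 0.014
- bay_a (a point): floor centre of the bay on the scale's +y side, moving with the pan; axes as the scale's. A bay is a trough along x, 70 mm long, open at both ends, 38 mm wide in y between 3 mm cheeks that rise 45 mm above the floor; a block fits lengthwise (its x along the trough). Fingers astride a block's 28 mm width do not fit between the cheeks; fingers at its two ends do
- bay_b (a point): floor centre of the like bay on the scale's -y side, 41.5 mm from bay_a, moving with the pan
- pointer (a point): tip of the red pointer, a level red bar 3 mm thick fixed to the pan, which moves up and down in front of the white plate
- band_mid (a point): middle of the green band, a small green slider 18 mm high and 26 mm wide on the white plate, which marks the wanted weight; the pointer's tip is inside the band when it is within 9 mm of this height. It is set differently each time, 12 to 31 mm below the pointer's empty position (one or two blocks)
- tray: fixed open wooden tray 68 (x) x 230 (y) x 36 mm high, walls and floor 5 mm; origin under its centre on the bench. Three blocks lie in a row along its y, about 64 mm apart
- block0: brass ballast block, a plain bar 52 (x) x 28 (y) x 16 (z) mm, about 0.2 kg (each differs by up to a tenth); origin at the centre of its underside, x along its length. Starts lying flat in the tray with its length across the tray; its end faces are about 3 mm from the tray's long walls, which stand 15 mm higher than the block, so there it can only be gripped across its 28 mm width
- block1: as block0
- block2: as block0
- mat: cork mat 140 (x) x 110 (y) x 3 mm fixed flat on the bench, origin under its centre: a clear place to put a block down and take it again another way
- gouge_near: bystander: carving gouge lying flat, wooden handle, 230 mm long along its x, 28 mm thick; origin below its ferrule, handle to -x
- gouge_far: bystander: a second gouge like gouge_near
- mallet: bystander: dark wooden mallet lying along its x, head 76 mm across, 260 mm long; origin under the handle end of the head, handle to -x
- tape: bystander: black and yellow tape measure standing upright, 36 x 84 x 62 mm high; origin at the underside
- brush_cup: bystander: blue cup 72 mm across, 95 mm high with brushes standing 190 mm high; origin at the underside
- wax_jar: bystander: amber wax jar 66 mm across, 70 mm high, white cap; origin at the underside
Not all that is in view belongs to the job. What is shaped like the block2 but grey or orange is not meant.

How it is judged:
By the outcome, as a careful person would: the job done as asked, in the order asked, and still so for the second after the job is handed in, with the robot touching nothing.
It also fails if it takes over 72 s, if anything falls off the work surface, if the arm or the gripper's body presses on something with over 40 N, if the wrist force passes 120 N, or if a joint passes its speed limit or range.

## Robot

A 6-joint arm with a two-finger parallel gripper is mounted at the origin on the work surface. World frame = base frame: x ahead of the robot, y to its left, z up, the work surface at z = 0. Lengths are in mm, angles in rad, forces in N, time in s.
With the tool pointing down it reaches from about 350 to 725 mm from the base axis. Payload 6 kg.
Tool frame: the origin (TCP) lies on the centre line of the jaws, within the pads' length; the fingertips stand 14 mm ahead of it and the grasp point (between the pads) lies 5 mm behind it (nose_length is the distance from the TCP to the fingertips, in mm); z points along the fingers, y is the direction in which the jaws open and shut (so a half turn about z gives the same grasp; the last joint's range is limited). The gripper opens to 85 mm and grips with 20 to 120 N. Pads are 22 mm wide; open, the fingers measure 114 mm over their backs; the gripper's body (76 mm by 85 mm) begins 54 mm behind the grasp point. The pads swing forward as they close: fully open they stand 13 mm farther back than shut.
Start: joints at [1.517, 0.04, 0.085, 0, -1.615, -0.334], TCP at [226.864, 555.435, 245.261] pointing down, gripper open.
Joint ranges: [-2.56, 2.56], [-1.29, 2.01], [-1.08, 1.49], [-3.29, 1.98], [-2.81, -0.18], [-2.99, 2.99]. Speed limits (rad/s): [2.57, 2.57, 3.01, 3.14, 3.14, 3.14].

## Interface

Orientations are given as a rotation vector (axis times angle).
In Python, from cell import * gives the robot as it stands.
- The arm moves only by the tool apply_moves, never from a script. Its argument "moves" is a list of rows, each a list of 3 entries, a list of its own where there are three numbers: the turn, a rotation vector about the tool's x, y, z in rad, then the shift along the tool's x, y, z in mm, then the opening, from 0 (shut) to 1 (fully open). A call has 1 to 20 rows; each row shifts and turns the commanded pose from where the row before left it, along the tool's axes as they then stand; what a row does not reach is not made up. A row lasts 1/10 s, in which the tool goes at most 50 mm and 8.59 degrees, less where a joint would pass 70% of its speed; a pose out of reach is approached as far as the arm can. A call with a gripper value outside its range is refused whole. The fingers move at their own pace and stop on an object; "newtons" is the grip in N (left out, the last holds). Time passes only in rows, so rows that do not move let the fingers close. It gives the time, the measured TCP pose, the force and the opening at its end, in the units of the state.
- get_state(): the state, without advancing time (a new reading comes with each control period).
- camera(name): name is "side" or "top" or "wrist"; returns the picture (480x640x3 uint8, red, green, blue); there is no depth.
- get_calibration(name): a dict with "fov_y" (degrees; the focal length in pixels is half the picture's height over the tangent of half this angle, whatever the lens; pixels are square), "cx", "cy" (the principal point, pixels), "k1" (the pictures are not rectified: a ray, as slopes to the right and down, at radius r is drawn at 1 + k1 r^2 times it, then the intrinsics apply), "rvec" (rotation vector, rad) and "tvec" (3), from world to camera coordinates, as OpenCV has them. Camera axes: x right, y down, z forward; pixel columns grow to the right and rows downward; lengths in mm; the calibration is good to about 2 mm. A picture is of the moment at which its call begins: read the wrist's pose just before it. get_calibration takes no time and is no camera call; for the wrist camera it gives the pose at the moment of the call.
- finish_job(): hands the job in, once; it reports no verdict.
The state is a dict: "clock": time; "joint_positions": joint angles; "qd": joint speeds; "effort": joint torques, N m; "tcp_pos": TCP position; "eef_rot": TCP orientation; "wrist_force": force on the tool from outside, world axes, zero at the start; "wrist_torque": the same for the moment, N m; "grip_width": finger opening in mm.
Only numpy, scipy, OpenCV 4.12 (cv2) and the standard library are available. Lean on these libraries where they do the work, as an engineer would, in place of code of your own. Each camera call takes 0.05 s, during which the arm holds its last target. There are 200 camera calls.

## Working session

There is one attempt and no reset: what is moved stays moved. The work goes in short steps, Python scripts to look and compute and a tool call to move; the robot and the scene stay as the last step left them, time stands still between calls to the robot, and variables do not carry over. Pictures are saved under pics/ and viewed, about 8 in all and at most 12, crops included, and the job is handed in when it is done.

Besides the shell and the picture viewer there is one more tool, called after ">>>" as name(argument=value, ...), one argument or row to a line, values as JSON. apply_moves: Moves the arm, as the interface text tells. Its arguments: {"type":"object","properties":{"moves":{"type":"array"},"newtons":{"type":"number"}},"required":["moves"]}

```bash
ls; mkdir -p pics; cat > h.py <<'E'
from cell import *
import numpy as np, cv2
from scipy.spatial.transform import Rotation as R
def K(c):
    f=240/np.tan(np.radians(c["fov_y"]/2)); return np.array([[f,0,c["cx"]],[0,f,c["cy"]],[0,0,1]])
def snap(n,fn=None):
    c=get_calibration(n); im=camera(n)
    if fn: cv2.imwrite("pics/"+fn,im[:,:,::-1])
    return im,c
def dist(c): return np.array([c["k1"],0,0,0,0.])
def back(c,uv,z):
    p=cv2.undistortPointsIter(np.array(uv,float).reshape(-1,1,2),K(c),dist(c),None,None,(3,50,1e-10)).reshape(-1,2)
    Rm=R.from_rotvec(c["rvec"]).as_matrix(); o=-Rm.T@np.array(c["tvec"])
    d=np.c_[p,np.ones(len(p))]@Rm
    return o+d*((np.broadcast_to(z,len(p))-o[2])/d[:,2])[:,None]
def proj(c,P):
    return cv2.projectPoints(np.array(P,float).reshape(-1,1,3),np.array(c["rvec"]),np.array(c["tvec"],float),K(c),dist(c))[0].reshape(-1,2)
E
python3 - <<'E'
from h import *
for n in("top","side"):
    im,c=snap(n,n+"0.png"); print(n,{k:np.round(v,3).tolist() for k,v in c.items()})
print(get_state())
E
```

```text
pics
top {'fov_y': 55.517, 'cx': 325.159, 'cy': 238.155, 'k1': -0.008, 'rvec': [2.074, -2.139, 0.183], 'tvec': [78.238, 540.352, 1099.032]}
side {'fov_y': 46.212, 'cx': 310.372, 'cy': 236.369, 'k1': -0.138, 'rvec': [2.129, -0.17, 0.122], 'tvec': [-548.926, 148.326, 1206.709]}
{'clock': 0.1, 'joint_positions': array([ 1.51672763e+00,  4.07718131e-02,  8.39443291e-02, -3.81843744e-04,
       -1.61552311e+00, -3.33699411e-01]), 'qd': array([-0.00017474, -0.00098177,  0.00244927,  0.00072474, -0.00176195,
       -0.00156625]), 'effort': array([-5.09287012e-03, -3.69351590e+01,  3.48282373e+01,  6.95164517e+00,
       -4.50953637e-03, -6.07348497e-06]), 'tcp_pos': array([226.71037333, 555.23174685, 244.39105584]), 'eef_rot': array([ 3.08117218e+00, -6.04963113e-01, -2.53003772e-04]), 'wrist_force': array([-0.22360066, -0.33378315, -0.28761235]), 'wrist_torque': array([ 0.01681607, -0.02849661, -0.02700121]), 'grip_width': 85.46779365186367}
```

View pics/top0.png

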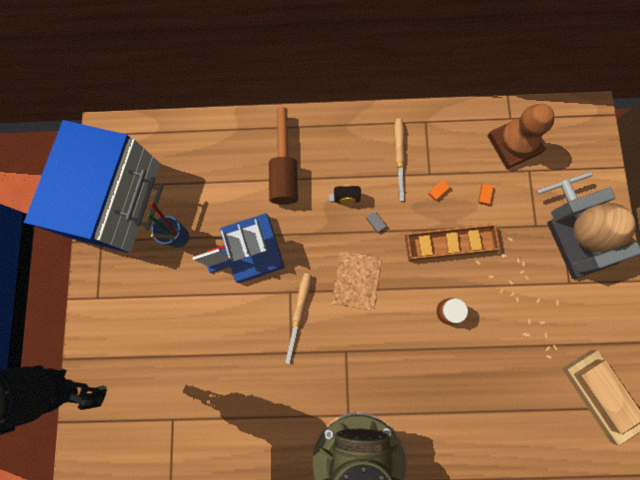

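View pics/side0.png

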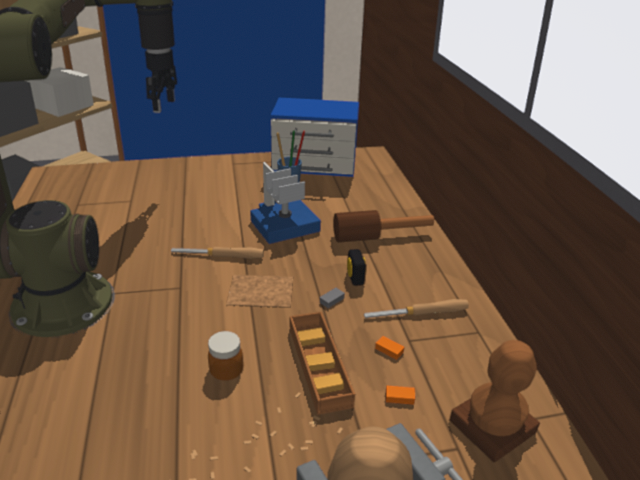

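The blocks are at about (425,245), (453,242) and (476,239) px in the top view. The grey bar at (376,222) and the orange ones at (440,190) and (486,195) are decoys. The three brass ones inside the tray fit the description. I'll segment and enlarge to confirm.

```bash
cat > m.py <<'E'
from h import *
im=cv2.imread("pics/top0.png"); c=get_calibration("top"); hsv=cv2.cvtColor(im,cv2.COLOR_BGR2HSV)
s=get_calibration("side"); Rm=R.from_rotvec(s["rvec"]).as_matrix(); print("sidecam",-Rm.T@np.array(s["tvec"]))
def comps(lo,hi,roi,z,amin):
    m=cv2.inRange(hsv,lo,hi); k=np.zeros_like(m); x0,y0,x1,y1=roi; k[y0:y1,x0:x1]=m[y0:y1,x0:x1]
    n,l,st,ce=cv2.connectedComponentsWithStats(k)
    for i in range(1,n):
        if st[i,4]<amin: continue
        cs=max(cv2.findContours((l==i).astype(np.uint8),0,2)[0],key=cv2.contourArea)
        w=back(c,cs.reshape(-1,2),z)[:,:2].astype(np.float32); r=cv2.minAreaRect(w)
        print(st[i],ce[i].round(1),"world",back(c,ce[i],z)[0].round(1),"rect",np.round(r[0],1),np.round(r[1],1),round(r[2],1))
print("blocks");comps((18,130,150),(32,255,255),(405,220,505,265),21,60)
print("blue base");comps((105,120,40),(125,255,255),(205,205,295,290),36,100)
a=cv2.resize(im[205:290,185:295],None,fx=5,fy=5,interpolation=2)[:425,:400]
b=cv2.resize(im[215:270,400:505],None,fx=3.8,fy=3.8,interpolation=2)[:, :400]
sd=cv2.imread("pics/side0.png"); e=cv2.resize(sd[125:245,240:330],None,fx=4.4,fy=4.4,interpolation=2)
W=np.zeros((600,800,3),np.uint8); W[:a.shape[0],:400]=a[:,:400]; W[425:425+min(175,b.shape[0]),:b.shape[1]]=b[:175]; W[:e.shape[0],400:400+e.shape[1]]=e[:600]
cv2.imwrite("pics/crop1.png",W)
E
python3 m.py
```

```text
sidecam [  365.86353922 -1018.15886692   780.360659  ]
blocks
[469 230  12  19 157] [474.3 239.3] world [ 533.2 -322.7   21. ] rect [ 533.  -322.4] [48.3 24.9] 5.7
[446 233  13  20 162] [452.2 242.1] world [ 527.9 -265.4   21. ] rect [ 527.4 -264.5] [48.8 26.5] 3.1
[419 236  13  19 174] [424.9 244.9] world [ 522.7 -194.9   21. ] rect [ 523.7 -195.3] [48.  28.7] 6.2
blue base
[ 208  214   74   68 1602] [253.4 252.3] world [515.3 247.   36. ] rect [521. 280.] [147.5 184.8] 17.1
```

View pics/crop1.png

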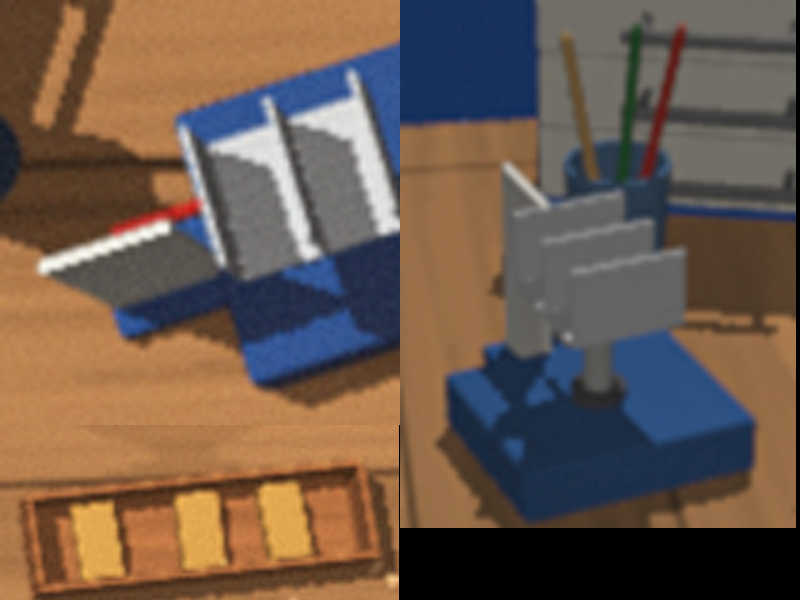

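The enlarged crop confirms three brass blocks in the tray; the decoys lie outside it. The top and side cameras don't show the plate's +x face, so I need the wrist camera for the band. Next I'll fit the scale and mat poses and get the wrist camera geometry.

```bash
python3 - <<'E'
from h import *
c=get_calibration("top"); im=cv2.imread("pics/top0.png")
f=lambda u,v:(185+u/5-.4,205+v/5-.4)
P=[f(182,122),f(225,265),f(267,98),f(312,255),f(352,72)]
w=back(c,P,145); print(w.round(1).tolist()); 
for i in(0,2): d=w[i]-w[i+1]; print(np.linalg.norm(d),np.degrees(np.arctan2(d[1],d[0])))
d=w[0]-w[4]; print("across",np.linalg.norm(d),np.degrees(np.arctan2(d[1],d[0]))-90)
print("plate top", back(c,[f(42,266),f(170,226)],136).round(1).tolist())
print("base corners",back(c,[(236.,281.6),(222,228),(269,214.5),(283.5,266)],36).round(1).tolist())
print("mat",back(c,[(340,252),(381,258),(374,309),(334,301)],3).round(1).tolist())
print("tray",back(c,[(406,233),(499,226),(501,251),(410,262)],36).round(1).tolist())
w=get_calibration("wrist"); Rm=R.from_rotvec(w["rvec"]).as_matrix(); o=-Rm.T@np.array(w["tvec"]); st=get_state(); T=R.from_rotvec(st["eef_rot"])
print("wcam in tool",T.inv().apply(o-st["tcp_pos"]).round(1),(T.inv().as_matrix()@Rm.T).round(3).tolist(),w["fov_y"],w["k1"])
E
```

```text
[[554.6, 303.9, 145.0], [485.8, 282.6, 145.0], [564.8, 263.8, 145.0], [489.2, 242.1, 145.0], [576.0, 223.6, 145.0]]
71.93782308539328 17.166568562455435
78.60362983401149 16.023788364170002
across 83.08311717631413 14.918653235532744
plate top [[489.6, 371.2, 136.0], [506.7, 311.0, 136.0]]
base corners [[441.5, 291.2, 36.0], [582.1, 329.2, 36.0], [614.0, 206.5, 36.0], [477.5, 170.0, 36.0]]
mat [[514.4, 24.7, 3.0], [495.0, -81.8, 3.0], [363.9, -57.1, 3.0], [387.2, 44.5, 3.0]]
tray [[552.7, -145.8, 36.0], [562.9, -384.1, 36.0], [498.0, -382.4, 36.0], [477.4, -151.2, 36.0]]
wcam in tool [  84.2   -0.7 -128.2] [[-0.0, -0.946, -0.324], [1.0, -0.0, -0.0], [-0.0, -0.324, 0.946]] 58.97376164476526 -0.008697867031704767
```

>>> apply_moves(
  moves=[
    [[0, 0, -0.131], [0, 0, 0], 0.6],
    [[0, 0, -0.131], [0, 0, 0], 0.6],
    [[0, 0, -0.131], [0, 0, 0], 0.6],
    [[0, 0, -0.131], [0, 0, 0], 0.6],
    [[0, 0, -0.131], [0, 0, 0], 0.6],
    [[0, 0, 0], [21.8, 28.9, 0], 0.6],
    [[0, 0, 0], [21.8, 28.9, 0], 0.6],
    [[0, 0, 0], [21.8, 28.9, 0], 0.6],
    [[0, 0, 0], [21.8, 28.9, 0], 0.6],
    [[0, 0, 0], [21.8, 28.9, 0], 0.6],
    [[0, 0, 0], [21.8, 28.9, 0], 0.6],
    [[0, 0, 0], [21.8, 28.9, 0], 0.6],
    [[0, 0, 0], [21.8, 28.9, 0], 0.6],
    [[0, 0, 0], [21.8, 28.9, 0], 0.6],
    [[0, 0, 0], [21.8, 28.9, 0], 0.6],
    [[0, 0, 0], [21.8, 28.9, 0], 0.6],
    [[0, 0, 0], [21.8, 28.9, 0], 0.6],
    [[0, 0, 0], [0, 0, 10], 0.6],
    [[0, 0, 0], [0, 0, 10], 0.6],
    [[0, 0, 0], [0, 0, 0], 0.6],
  ],
)

```text
clock: 2.1
tcp_pos: [569.6, 290.2, 222.5]
eef_rot: [3.112, 0.419, -0.006]
wrist_force: [-0.5, -0.3, 0.0]
grip_width: 50.8
```

```bash
python3 - <<'E'
from h import *
im,c=snap("wrist","w1.png"); s=get_state(); print(s["clock"],s["tcp_pos"],s["eef_rot"],s["joint_positions"],s["grip_width"])
np.save("w1c.npy",c,allow_pickle=True)
E
```

```text
2.15 [569.74141025 290.41239958 223.86999592] [ 3.11220302  0.41998403 -0.00342814] [ 7.83520064e-01  1.45680897e-01  1.58702846e-01 -3.82240367e-04
 -1.58626929e+00  1.05554516e+00] 51.38544699047984
```

View pics/w1.png

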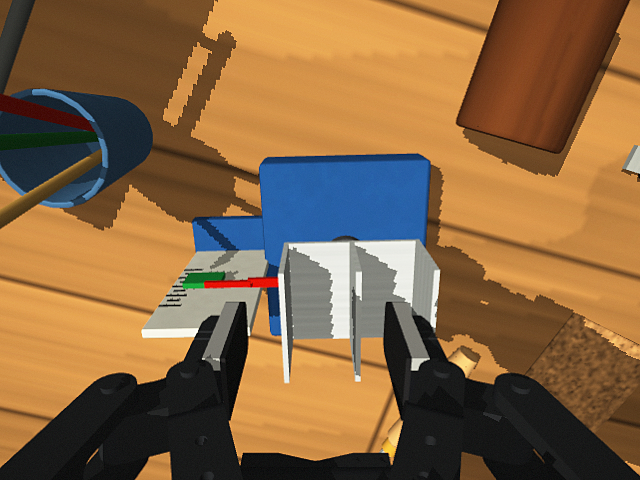

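The wrist view shows the plate's +x face, with the green band at about (183–225, 272–288) and the red pointer across it at row 283. The bays lie between columns 285 and 435. I'll compute the band and pointer heights on the plate plane, and refine the scale pose from these corners.

```bash
python3 - <<'E'
from h import *
c=np.load("w1c.npy",allow_pickle=True).item(); im=cv2.imread("pics/w1.png")
cv2.imwrite("pics/w1c.png",np.hstack([cv2.resize(im[235:345,135:285],None,fx=4,fy=4,interpolation=2)[:, :600]]))
hsv=cv2.cvtColor(im,cv2.COLOR_BGR2HSV)
g=cv2.inRange(hsv,(50,120,50),(75,255,255)); g[:240]=0;g[310:]=0;g[:,:150]=0;g[:,280:]=0
r=cv2.inRange(hsv,(0,180,120),(8,255,255))|cv2.inRange(hsv,(174,180,120),(180,255,255)); r[:265]=0;r[305:]=0;r[:,:150]=0;r[:,300:]=0
for n,m in(("g",g),("r",r)):
    ys,xs=np.nonzero(m); print(n,xs.min(),xs.max(),ys.min(),ys.max(),[(x,np.nonzero(m[:,x])[0][[0,-1]].tolist()) for x in range(xs.min(),xs.max()+1,5) if m[:,x].any()])
b=back(c,[(262,157),(428,155)],36); print("base +x corners",b.round(1).tolist(),np.linalg.norm(b[0]-b[1]),np.degrees(np.arctan2(*(b[0]-b[1])[[1,0]]))-90)
t=back(c,[(286,381.5),(357,380.5),(284,243),(351,241),(417,241),(438,270)],145);print("cheek",t.round(1).tolist())
E
```

```text
g 182 224 272 288 [(182, [285, 286]), (187, [276, 288]), (192, [273, 287]), (197, [273, 287]), (202, [273, 287]), (207, [273, 279]), (212, [273, 279]), (217, [272, 279]), (222, [272, 278])]
r 204 277 277 287 [(204, [282, 284]), (209, [281, 287]), (214, [281, 287]), (219, [281, 287]), (224, [281, 286]), (229, [280, 286]), (234, [281, 286]), (239, [281, 286]), (244, [280, 286]), (249, [278, 286]), (254, [278, 286]), (259, [278, 286]), (264, [277, 287]), (269, [277, 286]), (274, [277, 286])]
base +x corners [[592.8, 337.2, 36.0], [626.6, 219.3, 36.0]] 122.61990132935576 16.002877107498577
cheek [[489.3, 285.9, 145.0], [500.9, 246.1, 145.0], [572.9, 307.8, 145.0], [583.1, 274.7, 145.0], [592.1, 241.8, 145.0], [579.6, 225.5, 145.0]]
```

View pics/w1c.png

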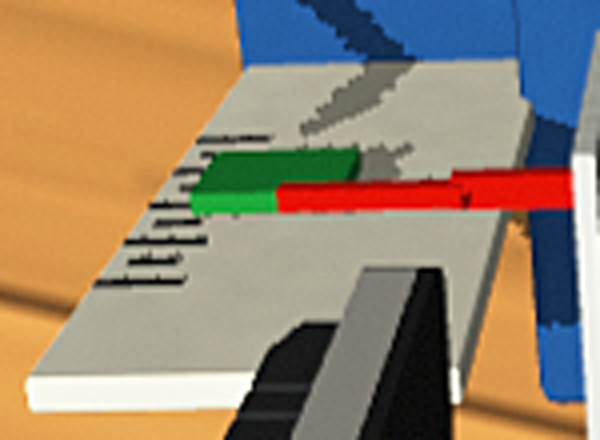

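```bash
python3 - <<'E'
from h import *
c=np.load("w1c.npy",allow_pickle=True).item()
px=lambda u,v:(135+u/4-.4,235+v/4-.4)
O=np.array([533.5,255.]);y=np.radians(15.6);ex=np.array([np.cos(y),np.sin(y)]);ey=np.array([-ex[1],ex[0]])
L=lambda w:np.round([(w[:2]-O)@ex,(w[:2]-O)@ey,w[2]],1)
print("top front L",L(back(c,[px(28,377)],136)[0]),"top back",L(back(c,[px(28,409)],136)[0]))
def onx(uv,xs):
    a,b=back(c,[uv,uv],[0,200]); fa,fb=L(a)[0],L(b)[0]; t=(xs-fa)/(fb-fa); return L(a+t*(b-a))
xf=L(back(c,[px(28,377)],136)[0])[0]
for n,p in dict(bottomL=(245,64),bottomR=(520,60),slider_front_bot_L=(212,150),slider_front_bot_R=(360,148),front_top_L=(195,191),top_back_L=(192,213),slider_back_top=(195,213),ptr_tip_low=(278,187),ptr_tip_up=(278,210)).items():
    print(n,[ (d,onx(px(*p),xf+d).tolist()) for d in(0,4,8,12)])
print("base bits",L(back(c,[(193,217)],36)[0]))
E
```

```text
top front L [ -4.1 125.4 136. ] top back [ -9.5 126.1 136. ]
bottomL [(0, [-4.1, 126.5, 12.4]), (4, [-0.1, 123.4, 22.6]), (8, [3.9, 120.3, 32.7]), (12, [7.9, 117.2, 42.8])]
bottomR [(0, [-4.1, 67.7, 11.0]), (4, [-0.1, 66.4, 21.1]), (8, [3.9, 65.1, 31.3]), (12, [7.9, 63.8, 41.5])]
slider_front_bot_L [(0, [-4.1, 121.0, 56.8]), (4, [-0.1, 118.0, 65.6]), (8, [3.9, 115.1, 74.4]), (12, [7.9, 112.2, 83.3])]
slider_front_bot_R [(0, [-4.1, 93.1, 56.1]), (4, [-0.1, 91.0, 64.9]), (8, [3.9, 88.9, 73.7]), (12, [7.9, 86.9, 82.6])]
front_top_L [(0, [-4.1, 119.0, 74.5]), (4, [-0.1, 116.2, 82.8]), (8, [3.9, 113.3, 91.1]), (12, [7.9, 110.4, 99.4])]
top_back_L [(0, [-4.1, 117.0, 83.2]), (4, [-0.1, 114.2, 91.2]), (8, [3.9, 111.4, 99.2]), (12, [7.9, 108.6, 107.2])]
slider_back_top [(0, [-4.1, 116.5, 83.2]), (4, [-0.1, 113.7, 91.2]), (8, [3.9, 110.9, 99.2]), (12, [7.9, 108.2, 107.2])]
ptr_tip_low [(0, [-4.1, 104.5, 73.0]), (4, [-0.1, 102.0, 81.4]), (8, [3.9, 99.6, 89.7]), (12, [7.9, 97.2, 98.0])]
ptr_tip_up [(0, [-4.1, 102.2, 82.3]), (4, [-0.1, 99.8, 90.3]), (8, [3.9, 97.5, 98.4]), (12, [7.9, 95.1, 106.4])]
base bits [ 33.1 118.8  36. ]
```

The slider model fits: 17.6 mm high, 27 mm wide. That puts the band middle at z ≈ 74. The pointer sits about 17–20 mm higher, so one block is likely; I'll check once it's loaded. Now to the tray for a close look.

>>> apply_moves(
  moves=[
    [[0, 0, 0.095], [0, 0, 0], 0.55],
    [[0, 0, 0.095], [0, 0, 0], 0.55],
    [[0, 0, 0], [-6.5, 36.7, 0], 0.55],
    [[0, 0, 0], [-6.5, 36.7, 0], 0.55],
    [[0, 0, 0], [-6.5, 36.7, 0], 0.55],
    [[0, 0, 0], [-6.5, 36.7, 0], 0.55],
    [[0, 0, 0], [-6.5, 36.7, 0], 0.55],
    [[0, 0, 0], [-6.5, 36.7, 0], 0.55],
    [[0, 0, 0], [-6.5, 36.7, 0], 0.55],
    [[0, 0, 0], [-6.5, 36.7, 0], 0.55],
    [[0, 0, 0], [-6.5, 36.7, 0], 0.55],
    [[0, 0, 0], [-6.5, 36.7, 0], 0.55],
    [[0, 0, 0], [-6.5, 36.7, 0], 0.55],
    [[0, 0, 0], [-6.5, 36.7, 0], 0.55],
    [[0, 0, 0], [-6.5, 36.7, 0], 0.55],
    [[0, 0, 0], [0, 0, 18], 0.55],
    [[0, 0, 0], [0, 0, 18], 0.55],
    [[0, 0, 0], [0, 0, 18], 0.55],
    [[0, 0, 0], [0, 0, 18], 0.55],
    [[0, 0, 0], [0, 0, 0], 0.55],
  ],
)

```text
clock: 4.15
tcp_pos: [522.2, -191.0, 151.1]
eef_rot: [-3.138, -0.123, 0.006]
wrist_force: [-0.2, -0.1, -0.2]
grip_width: 47.3
```

```bash
cat > blk.py <<'E'
from h import *
import sys
def tool(s): 
    T=R.from_rotvec(s["eef_rot"]).as_matrix(); return T,s["tcp_pos"]
def blk(fn,z,amin=800):
    s=get_state(); im,c=snap("wrist",fn); hsv=cv2.cvtColor(im,cv2.COLOR_RGB2HSV)
    m=cv2.inRange(hsv,(18,150,150),(32,255,255)); m=cv2.morphologyEx(m,cv2.MORPH_OPEN,np.ones((3,3)))
    T,p=tool(s); print("tcp",p.round(1),"tool x ang",round(np.degrees(np.arctan2(T[1,0],T[0,0])),2),"tilt",T[:,2].round(3),"w",round(s["grip_width"],1),"t",s["clock"],"F",s["wrist_force"].round(1))
    n,l,st,ce=cv2.connectedComponentsWithStats(m)
    for i in range(1,n):
        if st[i,4]<amin: continue
        cs=max(cv2.findContours((l==i).astype(np.uint8),0,2)[0],key=cv2.contourArea).reshape(-1,2)
        w=back(c,cs,z)[:,:2].astype(np.float32); r=cv2.minAreaRect(w); b=cv2.boxPoints(r)
        e=max((b[1]-b[0],b[2]-b[1]),key=np.linalg.norm); a=(np.degrees(np.arctan2(e[1],e[0]))+45)%180-45
        d=T.T@(np.r_[r[0],z]-p)
        print(st[i].tolist(),"centre",np.round(r[0],1),"size",np.round(r[1],1),"len ang",round(a,1),"in tool",d.round(1))
if __name__=="__main__": blk(sys.argv[1],float(sys.argv[2]))
E
python3 blk.py w2.png 21
```

```text
tcp [ 522.2 -191.   151.1] tool x ang 4.5 tilt [-0.004  0.001 -1.   ] w 47.3 t 4.15 F [-0.2 -0.1 -0.2]
[300, 181, 44, 77, 3246] centre [ 526.2 -194.4] size [51.2 27. ] len ang 5.7 in tool [  4.2   3.9 130. ]
[403, 182, 56, 78, 3571] centre [ 530.8 -263.2] size [51.3 30.4] len ang 1.9 in tool [  3.4  72.8 130. ]
[490, 182, 59, 77, 3777] centre [ 535.3 -319.1] size [51.2 33. ] len ang 6.0 in tool [  3.5 128.9 129.9]
```

View pics/w2.png

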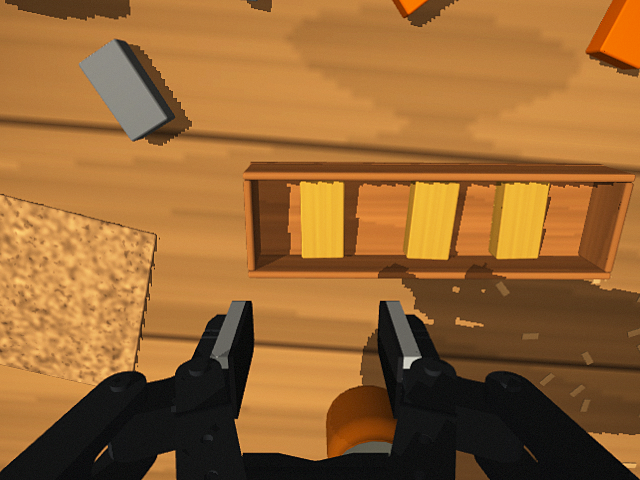

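The close view shows block 1 at (322,220), midway between its neighbours, clear of the grey decoy at (127,90). Its size (51×27 mm) and height check out. I'll grip it across its width.

>>> apply_moves(
  newtons=40,
  moves=[
    [[0, 0, -0.02], [4.2, 3.9, 0], 0.55],
    [[0, 0, 0], [0, 0, 25], 0.55],
    [[0, 0, 0], [0, 0, 25], 0.55],
    [[0, 0, 0], [0, 0, 25], 0.55],
    [[0, 0, 0], [0, 0, 20], 0.55],
    [[0, 0, 0], [0, 0, 15], 0.55],
    [[0, 0, 0], [0, 0, 10], 0.55],
    [[0, 0, 0], [0, 0, 7], 0.55],
    [[0, 0, 0], [0, 0, 0], 0.55],
    [[0, 0, 0], [0, 0, 0], 0.2],
    [[0, 0, 0], [0, 0, 0], 0.2],
    [[0, 0, 0], [0, 0, 0], 0.2],
    [[0, 0, 0], [0, 0, 0], 0.2],
    [[0, 0, 0], [0, 0, 0], 0.2],
  ],
)

```text
clock: 5.6
tcp_pos: [528.6, -195.9, 27.6]
eef_rot: [3.137, 0.153, 0.003]
wrist_force: [0.1, 1.6, 5.7]
grip_width: 26.9
```

```bash
python3 - <<'E'
from h import *
s=get_state();print(s["tcp_pos"],s["wrist_force"],s["grip_width"])
c=get_calibration("top")
print("mat",back(c,[(340,252),(381,258),(374,309),(334,301)],3).mean(0))
E
```

```text
[ 528.56837642 -195.91401043   27.60897584] [0.10741061 1.59199966 5.67235376] 26.859214934376304
mat [440.13286693 -17.44893729   3.        ]
```

>>> apply_moves(
  moves=[
    [[0, 0, 0], [0, 0, -15], 0.2],
    [[0, 0, 0], [0, 0, -25], 0.2],
    [[0, 0, 0], [0, 0, -25], 0.2],
    [[0, 0, 0], [0, 0, -25], 0.2],
    [[0, 0, -0.0875], [0, 0, 0], 0.2],
    [[0, 0, -0.0875], [0, 0, 0], 0.2],
    [[0, 0, 0], [-6, -32.5, 0], 0.2],
    [[0, 0, 0], [-6, -32.5, 0], 0.2],
    [[0, 0, 0], [-6, -32.5, 0], 0.2],
    [[0, 0, 0], [-6, -32.5, 0], 0.2],
    [[0, 0, 0], [-6, -32.5, 0], 0.2],
    [[0, 0, 0], [-6, -32.5, 0], 0.2],
    [[0, 0, 0], [0, 0, 25], 0.2],
    [[0, 0, 0], [0, 0, 25], 0.2],
    [[0, 0, 0], [0, 0, 20], 0.2],
    [[0, 0, 0], [0, 0, 8], 0.2],
    [[0, 0, 0], [0, 0, 0], 0.2],
    [[0, 0, 0], [0, 0, 0], 0.2],
  ],
)

```text
clock: 7.4
tcp_pos: [441.2, -17.7, 39.5]
eef_rot: [3.112, 0.426, 0.002]
wrist_force: [0.6, -0.5, -1.8]
grip_width: 26.2
```

```bash
python3 blk.py w3.png 24
```

```text
tcp [441.2 -17.7  39.5] tool x ang 15.59 tilt [ 0.001 -0.    -1.   ] w 26.2 t 7.4 F [ 0.6 -0.5 -1.8]
[277, 271, 77, 74, 4129] centre [445.5 -16.2] size [31.3 28.7] len ang 15.0 in tool [ 4.5 -0.2 15.5]
```

View pics/w3.png

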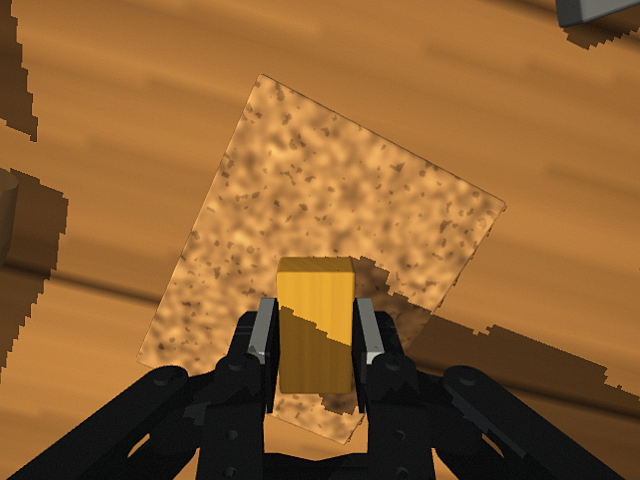

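The block is held level over the mat at (316,325) px. I'll lower it to contact in small steps.

>>> apply_moves(
  moves=[
    [[0, 0, 0], [0, 0, 7], 0.2],
    [[0, 0, 0], [0, 0, 3], 0.2],
    [[0, 0, 0], [0, 0, 0], 0.2],
    [[0, 0, 0], [0, 0, 0], 0.2],
  ],
)

```text
clock: 7.85
tcp_pos: [440.7, -17.7, 28.3]
eef_rot: [3.112, 0.426, -0.0]
wrist_force: [1.6, -0.5, -1.7]
grip_width: 26.3
```

>>> apply_moves(
  moves=[
    [[0, 0, 0], [0, 0, 2], 0.2],
    [[0, 0, 0], [0, 0, 0], 0.2],
    [[0, 0, 0], [0, 0, 0], 0.2],
  ],
)

```text
clock: 8.15
tcp_pos: [440.7, -17.6, 26.3]
eef_rot: [3.112, 0.426, -0.0]
wrist_force: [0.5, 0.6, -2.5]
grip_width: 26.9
```

>>> apply_moves(
  moves=[
    [[0, 0, 0], [0, 0, 1.5], 0.2],
    [[0, 0, 0], [0, 0, 0], 0.2],
    [[0, 0, 0], [0, 0, 0], 0.2],
  ],
)

```text
clock: 8.45
tcp_pos: [440.9, -17.6, 25.6]
eef_rot: [3.112, 0.426, 0.001]
wrist_force: [-3.9, 0.7, 5.4]
grip_width: 26.5
```

>>> apply_moves(
  moves=[
    [[0, 0, 0], [0, 0, 0], 0.5],
    [[0, 0, 0], [0, 0, 0], 0.5],
    [[0, 0, 0], [0, 0, -5], 0.5],
    [[0, 0, 0], [0, 0, -20], 0.5],
    [[0, 0, 0], [0, 0, -30], 0.5],
    [[0, 0, 0], [0, 0, -30], 0.9],
    [[0, 0, 0.1428], [0, 0, 0], 0.9],
    [[0, 0, 0.1428], [0, 0, 0], 0.9],
    [[0, 0, 0.1428], [0, 0, 0], 0.9],
    [[0, 0, 0.1428], [0, 0, 0], 0.9],
    [[0, 0, 0.1428], [0, 0, 0], 0.9],
    [[0, 0, 0.1428], [0, 0, 0], 0.9],
    [[0, 0, 0.1428], [0, 0, 0], 0.9],
    [[0, 0, 0.1428], [0, 0, 0], 0.9],
    [[0, 0, 0.1428], [0, 0, 0], 0.9],
    [[0, 0, 0.1428], [0, 0, 0], 0.9],
    [[0, 0, 0.1428], [0, 0, 0], 0.9],
    [[0, 0, 0], [0, 0, 0], 0.9],
    [[0, 0, 0], [0, 0, 0], 0.9],
  ],
)

```text
clock: 10.35
tcp_pos: [440.8, -17.6, 110.0]
eef_rot: [-2.506, 1.895, -0.0]
wrist_force: [-0.1, -0.3, 0.2]
grip_width: 76.8
```

```bash
python3 blk.py w4.png 19
```

```text
tcp [440.8 -17.6 110. ] tool x ang -74.19 tilt [ 0. -0. -1.] w 76.8 t 10.35 F [-0.1 -0.3  0.2]
[275, 223, 94, 46, 4193] centre [438.7 -18.6] size [51.  26.5] len ang 15.8 in tool [ 0.4  2.3 91. ]
```

View pics/w4.png

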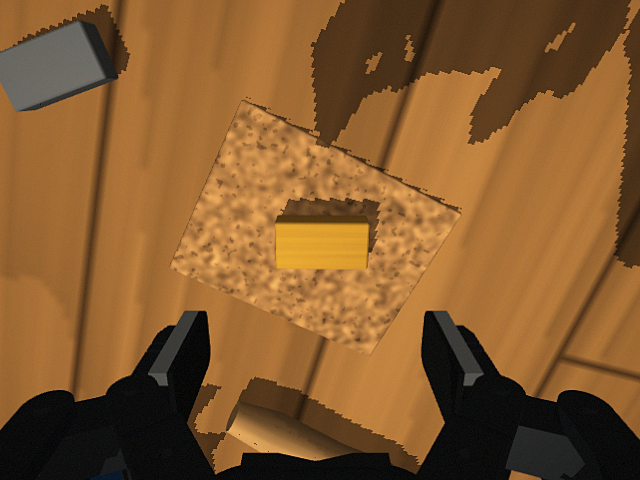

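The block lies flat on the mat at (322,243) px, parallel to the jaws, 2.3 mm off along them. I'll regrip it by its ends.

>>> apply_moves(
  newtons=40,
  moves=[
    [[0, 0, 0], [0.4, 2.3, 15], 0.9],
    [[0, 0, 0], [0, 0, 25], 0.9],
    [[0, 0, 0], [0, 0, 20], 0.9],
    [[0, 0, 0], [0, 0, 15], 0.9],
    [[0, 0, 0], [0, 0, 8], 0.9],
    [[0, 0, 0], [0, 0, 0], 0.9],
    [[0, 0, 0], [0, 0, 0], 0.5],
    [[0, 0, 0], [0, 0, 0], 0.5],
    [[0, 0, 0], [0, 0, 0], 0.5],
    [[0, 0, 0], [0, 0, 0], 0.5],
    [[0, 0, 0], [0, 0, 0], 0.5],
  ],
)

```text
clock: 11.5
tcp_pos: [439.3, -18.6, 28.2]
eef_rot: [-2.502, 1.898, -0.002]
wrist_force: [-1.5, 0.7, 6.4]
grip_width: 49.7
```

>>> apply_moves(
  moves=[
    [[0, 0, 0], [0, 0, -12], 0.5],
    [[0, 0, 0], [0, 0, -30], 0.5],
    [[0, 0, 0], [0, 0, -30], 0.5],
    [[0, 0, 0], [0, 0, -30], 0.5],
    [[0, 0, 0], [0, 0, -30], 0.5],
    [[0, 0, 0], [0, 0, -30], 0.5],
    [[0, 0, 0], [-27.1, -20.7, 0], 0.5],
    [[0, 0, 0], [-27.1, -20.7, 0], 0.5],
    [[0, 0, 0], [-27.1, -20.7, 0], 0.5],
    [[0, 0, 0], [-27.1, -20.7, 0], 0.5],
    [[0, 0, 0], [-27.1, -20.7, 0], 0.5],
    [[0, 0, 0], [-27.1, -20.7, 0], 0.5],
    [[0, 0, 0], [-27.1, -20.7, 0], 0.5],
    [[0, 0, 0], [-27.1, -20.7, 0], 0.5],
    [[0, 0, 0], [0, 0, 0], 0.5],
    [[0, 0, 0], [0, 0, 0], 0.5],
  ],
)

```text
clock: 13.1
tcp_pos: [539.5, 235.1, 188.1]
eef_rot: [2.502, -1.897, -0.001]
wrist_force: [0.8, -0.5, -2.4]
grip_width: 49.4
```

```bash
python3 - <<'E'
from blk import *
blk("w5.png",181); c=get_calibration("wrist"); np.save("w5c.npy",c,allow_pickle=True)
E
```

```text
tcp [539.5 235.1 188.1] tool x ang -74.35 tilt [-0.002 -0.001 -1.   ] w 49.4 t 13.1 F [ 0.8 -0.5 -2.4]
[250, 291, 136, 65, 7160] centre [540.8 233.7] size [49.3 26.6] len ang 15.6 in tool [ 1.8 -0.9  7.1]
```

View pics/w5.png

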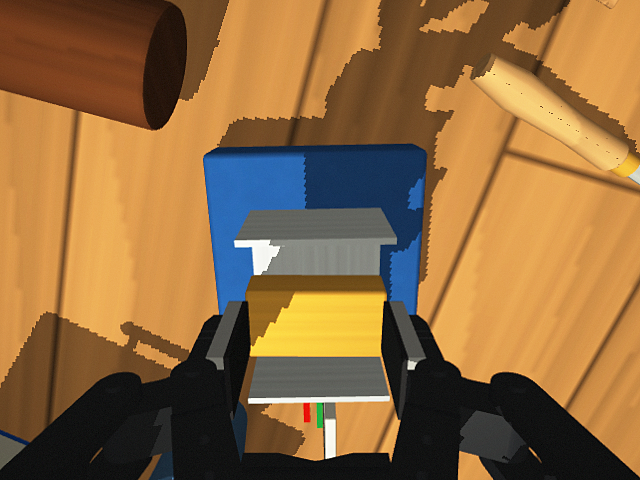

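```bash
python3 - <<'E'
from h import *
c=np.load("w5c.npy",allow_pickle=True).item()
w=back(c,[(235,243.5),(398,243.5),(249,401),(388,400)],145); print(w.round(1).tolist())
print("angles",[round(np.degrees(np.arctan2(*(w[i]-w[i+1])[[1,0]])),1) for i in(0,2)],[np.linalg.norm(w[i]-w[i+1]).round(1) for i in (0,2)])
m3=(w[0]+w[1])/2; m2=(w[2]+w[3])/2; print("mid3",m3.round(1),"mid2",m2.round(1))
y=np.radians(15.6);ey=np.array([-np.sin(y),np.cos(y),0]);ex=np.array([np.cos(y),np.sin(y),0])
print("sep",(m2-m3)@ey,"skew",(m2-m3)@ex)
print("base",back(c,[(205,157),(427,153)],36).round(1).tolist())
E
```

```text
[[579.2, 225.4, 145.0], [511.3, 206.5, 145.0], [555.0, 305.2, 145.0], [488.8, 286.2, 145.0]]
angles [np.float64(15.6), np.float64(16.0)] [np.float64(70.4), np.float64(68.9)]
mid3 [545.2 216.  145. ] mid2 [521.9 295.7 145. ]
sep 83.06027833212065 skew -1.028172357252732
base [[621.2, 216.0, 36.0], [481.0, 174.2, 36.0]]
```

Cheek separation 83.1 mm and length 70 mm match the model. The bay_b centre is (539.2, 235.9), so I need a 0.8 mm correction. Now lowering in.

>>> apply_moves(
  moves=[
    [[0, 0, 0], [-0.8, 0, 10], 0.5],
    [[0, 0, 0], [0, 0, 15], 0.5],
    [[0, 0, 0], [0, 0, 12], 0.5],
    [[0, 0, 0], [0, 0, 10], 0.5],
    [[0, 0, 0], [0, 0, 8], 0.5],
    [[0, 0, 0], [0, 0, 0], 0.5],
  ],
)

```text
clock: 13.75
tcp_pos: [538.9, 235.0, 131.9]
eef_rot: [2.5, -1.898, -0.001]
wrist_force: [-0.2, 1.2, -2.6]
grip_width: 49.1
```

>>> apply_moves(
  moves=[
    [[0, 0, 0], [0, 0, 5], 0.5],
    [[0, 0, 0], [0, 0, 4], 0.5],
    [[0, 0, 0], [0, 0, 4], 0.5],
    [[0, 0, 0], [0, 0, 4], 0.5],
    [[0, 0, 0], [0, 0, 3], 0.5],
    [[0, 0, 0], [0, 0, 0], 0.5],
    [[0, 0, 0], [0, 0, 0], 0.5],
    [[0, 0, 0], [0, 0, 0], 0.5],
  ],
)

```text
clock: 14.55
tcp_pos: [539.6, 235.5, 114.1]
eef_rot: [-2.502, 1.899, -0.0]
wrist_force: [-1.1, -0.3, -0.6]
grip_width: 48.9
```

The pan now bears nearly the full weight. Releasing.

>>> apply_moves(
  moves=[
    [[0, 0, 0], [0, 0, 0], 0.6],
    [[0, 0, 0], [0, 0, 0], 0.65],
    [[0, 0, 0], [0, 0, 0], 0.75],
    [[0, 0, 0], [0, 0, 0], 0.8],
    [[0, 0, 0], [0, 0, -4], 0.8],
    [[0, 0, 0], [0, 0, -10], 0.8],
    [[0, 0, 0], [0, 0, -20], 0.8],
    [[0, 0, 0], [0, 0, -25], 0.8],
    [[0, 0, 0], [0, 0, -25], 0.8],
    [[0, 0, 0], [0, 0, 0], 0.8],
    [[0, 0, 0], [0, 0, 0], 0.8],
  ],
)

```text
clock: 15.65
tcp_pos: [539.9, 235.7, 199.2]
eef_rot: [-2.501, 1.898, -0.001]
wrist_force: [-0.3, 0.3, -0.7]
grip_width: 68.1
```

```bash
python3 - <<'E'
from h import *
s=get_state();print(s["tcp_pos"],s["eef_rot"],s["clock"],s["wrist_force"])
E
```

```text
[539.8705616  235.74823889 199.23019496] [-2.50056185e+00  1.89820014e+00 -6.65017687e-04] 15.65 [-0.34387504  0.33529327 -0.68745407]
```

>>> apply_moves(
  moves=[
    [[0, 0, 0], [0, 0, -36], 0.5],
    [[0, 0, -0.1428], [0, 0, 0], 0.5],
    [[0, 0, -0.1428], [0, 0, 0], 0.5],
    [[0, 0, -0.1428], [0, 0, 0], 0.5],
    [[0, 0, -0.1428], [0, 0, 0], 0.5],
    [[0, 0, -0.1428], [0, 0, 0], 0.5],
    [[0, 0, -0.1428], [0, 0, 0], 0.5],
    [[0, 0, -0.1428], [0, 0, 0], 0.5],
    [[0, 0, -0.1428], [0, 0, 0], 0.5],
    [[0, 0, -0.1428], [0, 0, 0], 0.5],
    [[0, 0, -0.1428], [0, 0, 0], 0.5],
    [[0, 0, -0.1428], [0, 0, 0], 0.5],
    [[0, 0, 0], [18, -22, 0], 0.5],
    [[0, 0, 0], [18, -22, 0], 0.5],
    [[0, 0, 0], [18, -22, 0], 0.5],
    [[0, -0.12, 0], [0, 0, 0], 0.5],
    [[0, -0.13, 0], [0, 0, 0], 0.5],
    [[0, 0, 0], [0, 0, 0], 0.5],
    [[0, 0, 0], [0, 0, 0], 0.5],
  ],
)

```text
clock: 17.55
tcp_pos: [574.3, 313.6, 230.6]
eef_rot: [3.053, 0.417, -0.388]
wrist_force: [-1.1, -0.1, 0.2]
grip_width: 42.7
```

```bash
python3 - <<'E'
from h import *
im,c=snap("wrist","w6.png"); np.save("w6c.npy",c,allow_pickle=True); s=get_state(); print(s["tcp_pos"],s["clock"])
O=np.array([533.6,255.9]);y=np.radians(15.6);ex=np.array([np.cos(y),np.sin(y)]);ey=np.array([-ex[1],ex[0]])
W=lambda p:np.r_[O+p[0]*ex+p[1]*ey,p[2]]
q=proj(c,[W((-4,126,136)),W((-4,62,20)),W((0,105,74))]);print(q.round(0).tolist())
m=q.mean(0).astype(int); x0=max(0,m[0]-85);y0=max(0,m[1]-60); print("org",x0,y0)
cv2.imwrite("pics/w6c.png",np.hstack([cv2.resize(im[y0:y0+150,x0:x0+200,::-1],None,fx=4,fy=4,interpolation=2)]))
E
```

```text
[574.05058149 313.38088846 232.9767108 ] 17.6
[[183.0, 290.0], [294.0, 198.0], [232.0, 229.0]]
org 151 179
```

View pics/w6c.png

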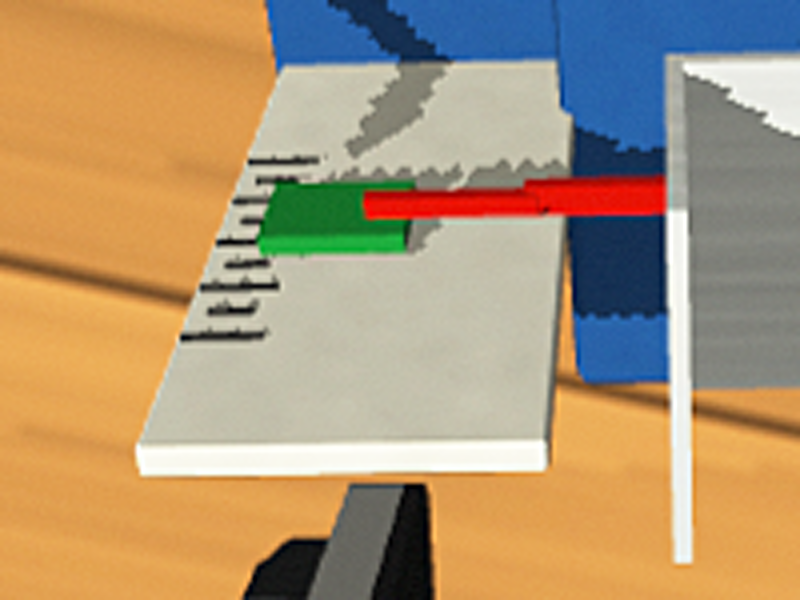

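```bash
cat > ptr.py <<'E'
from h import *
O=np.array([533.6,255.9]);y=np.radians(15.6);ex=np.array([np.cos(y),np.sin(y)]);ey=np.array([-ex[1],ex[0]])
L=lambda w:np.r_[(w[:2]-O)@ex,(w[:2]-O)@ey,w[2]]
def onx(c,uv,xs):
    a,b=back(c,[uv,uv],[0,200]); fa,fb=L(a)[0],L(b)[0]; return L(a+(xs-fa)/(fb-fa)*(b-a))
E
python3 - <<'E'
from ptr import *
c=np.load("w6c.npy",allow_pickle=True).item(); px=lambda u,v:(151+u/4-.4,179+v/4-.4)
print("plate top front L,R,back",[L(back(c,[px(*p)],136)[0]).round(1).tolist() for p in((138,447),(547,442),(140,475))])
xf=-4.1
for n,p,ds in(("bot",(283,66),(0,)),("sl back top",(262,253),(0,)),("front top",(263,236),(4,)),("front bot",(278,184),(4,)),("tip low",(365,191),(6,8,10,12)),("tip up",(365,218),(3,5,7,9))):
    print(n,[(d,onx(c,px(*p),xf+d).round(1).tolist()) for d in ds])
print("cheek1 -x top",onx(c,px(683,561),-35).round(1), "cheek1 +x top",onx(c,px(678,210),35).round(1))
c1=np.load("w1c.npy",allow_pickle=True).item(); print("w1 cheek1 -x",onx(c1,(286,381.5),-35).round(1))
E
```

```text
plate top front L,R,back [[-4.2, 124.5, 136.0], [-3.4, 61.7, 136.0], [-9.9, 125.2, 136.0]]
bot [(0, [-4.1, 124.5, 13.8])]
sl back top [(0, [-4.1, 115.5, 83.9])]
front top [(4, [-0.1, 114.7, 84.4])]
front bot [(4, [-0.1, 115.2, 67.2])]
tip low [(6, [1.9, 98.0, 72.8]), (8, [3.9, 97.4, 75.9]), (10, [5.9, 96.8, 79.1]), (12, [7.9, 96.1, 82.2])]
tip up [(3, [-1.1, 97.7, 77.2]), (5, [0.9, 97.1, 80.2]), (7, [2.9, 96.5, 83.2]), (9, [4.9, 95.8, 86.3])]
cheek1 -x top [-35.   40.6 129.7] cheek1 +x top [ 35.   41.8 129.8]
w1 cheek1 -x [-35.   40.8 144.5]
```

>>> apply_moves(
  moves=[
    [[0, 0.13, 0], [0, 0, 0], 0.5],
    [[0, 0.12, 0], [0, 0, 0], 0.5],
    [[0, 0, 0], [-35, 0, 0], 0.5],
    [[0, 0, 0], [-35, 0, 0], 0.5],
    [[0, 0, 0], [-35, 0, 0], 0.5],
    [[0, 0, 0], [0, 0, 0], 0.5],
    [[0, 0, 0], [0, 0, 0], 0.5],
  ],
)

```text
clock: 18.3
tcp_pos: [471.9, 285.0, 236.5]
eef_rot: [-3.109, -0.428, -0.008]
wrist_force: [-0.1, 0.1, -0.6]
grip_width: 42.5
```

```bash
python3 - <<'E'
from ptr import *
im,c=snap("wrist","w7.png"); np.save("w7c.npy",c,allow_pickle=True)
hsv=cv2.cvtColor(im,cv2.COLOR_RGB2HSV)
r=cv2.inRange(hsv,(0,180,120),(8,255,255))|cv2.inRange(hsv,(174,180,120),(180,255,255))
n,l,st,ce=cv2.connectedComponentsWithStats(r)
for i in range(1,n):
    if st[i,4]>40:
        m=l==i; x0=st[i,0]; print(st[i].tolist(),[(x,np.nonzero(m[:,x])[0][[0,-1]].tolist()) for x in range(x0,x0+st[i,2],4)])
g=cv2.inRange(hsv,(50,120,50),(75,255,255)); n,l,st,ce=cv2.connectedComponentsWithStats(g); print("green",[s.tolist() for s in st[1:] if s[4]>40])
W=lambda p:np.r_[O+p[0]*ex+p[1]*ey,p[2]]
print(proj(c,[W((-4,126,136)),W((4,97,80)),W((-1,118,83)),W((-1,91,65))]).round(1).tolist())
E
```

```text
[237, 125, 82, 11, 630] [(237, [129, 134]), (241, [129, 134]), (245, [128, 134]), (249, [128, 134]), (253, [128, 134]), (257, [128, 134]), (261, [128, 134]), (265, [128, 133]), (269, [128, 133]), (273, [128, 133]), (277, [128, 133]), (281, [126, 134]), (285, [126, 134]), (289, [126, 134]), (293, [126, 134]), (297, [126, 134]), (301, [126, 134]), (305, [126, 134]), (309, [126, 134]), (313, [126, 134]), (317, [125, 134])]
green [[207, 139, 44, 10, 356]]
[[165.2, 160.2], [236.5, 134.6], [204.2, 142.9], [249.4, 139.8]]
```

```bash
python3 - <<'E'
from ptr import *
c6=np.load("w6c.npy",allow_pickle=True).item();c7=np.load("w7c.npy",allow_pickle=True).item(); px=lambda u,v:(151+u/4-.4,179+v/4-.4)
def tri(a,b):
    xs=np.arange(-12,25,.1); d=[onx(c6,a,x)[2]-onx(c7,b,x)[2] for x in xs]; i=np.argmin(np.abs(d)); return onx(c6,a,xs[i]).round(1),onx(c7,b,xs[i]).round(1)
for dv in(-.5,0,.5):
    print(dv,"ptr front-bot",*tri(px(365,191),(237,128.5+dv)),"back-top",*tri(px(365,218),(237,134.5+dv)))
    print("  slider front-top",*tri(px(263,236),(208,139+dv)),"back-top",*tri(px(262,253),(208,148.5+dv)))
E
```

```text
-0.5 ptr front-bot [ 8.5 95.9 83.1] [ 8.5 95.9 82.7] back-top [ 5.  95.8 86.4] [ 5.  95.6 86. ]
  slider front-top [  2.4 113.7  88.1] [  2.4 113.9  88.4] back-top [ -4.2 115.5  83.8] [ -4.2 115.5  84. ]
0 ptr front-bot [ 8.2 96.  82.7] [ 8.2 95.9 82.9] back-top [ 4.7 95.9 86. ] [ 4.7 95.5 86.2]
  slider front-top [  2.  113.8  87.5] [  2.  114.1  87.6] back-top [ -4.6 115.7  83.2] [ -4.6 115.7  83.4]
0.5 ptr front-bot [ 7.8 96.2 82. ] [ 7.8 96.1 82. ] back-top [ 4.3 96.  85.3] [ 4.3 95.7 85.3]
  slider front-top [  1.6 114.   86.9] [  1.6 114.3  86.9] back-top [ -5.  115.8  82.6] [ -5.  115.8  82.9]
```

The pan sank 14.8 mm (cheek top 144.5 → 129.7), as expected. The pointer at z ≈ 84–85 is still 8–9 mm above the band middle at ≈ 75–76, right at the band's edge. A second block would bring it about 5 mm below the middle, so it's needed. I'll fetch the middle block.

>>> apply_moves(
  moves=[
    [[0, 0, 0.12], [0, 0, 0], 0.5],
    [[0, 0, 0.12], [0, 0, 0], 0.5],
    [[0, 0, 0], [2.9, 39.3, 0], 0.5],
    [[0, 0, 0], [2.9, 39.3, 0], 0.5],
    [[0, 0, 0], [2.9, 39.3, 0], 0.5],
    [[0, 0, 0], [2.9, 39.3, 0], 0.5],
    [[0, 0, 0], [2.9, 39.3, 0], 0.5],
    [[0, 0, 0], [2.9, 39.3, 0], 0.5],
    [[0, 0, 0], [2.9, 39.3, 0], 0.5],
    [[0, 0, 0], [2.9, 39.3, 0], 0.5],
    [[0, 0, 0], [2.9, 39.3, 0], 0.5],
    [[0, 0, 0], [2.9, 39.3, 0], 0.5],
    [[0, 0, 0], [2.9, 39.3, 0], 0.5],
    [[0, 0, 0], [2.9, 39.3, 0], 0.5],
    [[0, 0, 0], [2.9, 39.3, 0], 0.5],
    [[0, 0, 0], [2.9, 39.3, 0], 0.5],
    [[0, 0, 0], [0, 0, 28], 0.5],
    [[0, 0, 0], [0, 0, 28], 0.5],
    [[0, 0, 0], [0, 0, 28], 0.5],
    [[0, 0, 0], [0, 0, 0], 0.5],
  ],
)

```text
clock: 20.35
tcp_pos: [529.2, -263.1, 144.9]
eef_rot: [-3.139, -0.049, 0.011]
wrist_force: [-0.2, -0.4, -1.0]
grip_width: 42.7
```

```bash
python3 blk.py w8.png 21
```

```text
tcp [ 529.2 -263.1  144.9] tool x ang 1.79 tilt [-0.007  0.002 -1.   ] w 42.7 t 20.35 F [-0.2 -0.4 -1. ]
[386, 181, 49, 80, 3607] centre [ 535.4 -321.4] size [51.1 29.3] len ang 6.0 in tool [  5.3  58.8 123.7]
[298, 185, 45, 79, 3391] centre [ 531.1 -265.1] size [51.3 27.3] len ang 2.0 in tool [  2.7   2.4 123.9]
```

>>> apply_moves(
  moves=[
    [[0, 0, 0], [2.5, 2.2, 0], 0.5],
    [[0, 0, 0], [0, 0, 0], 0.5],
    [[0, 0, 0], [0, 0, 0], 0.5],
  ],
)

```text
clock: 20.7
tcp_pos: [534.3, -265.6, 151.5]
eef_rot: [3.14, 0.051, 0.004]
wrist_force: [-0.1, -0.5, 0.6]
grip_width: 42.9
```

>>> apply_moves(
  newtons=40,
  moves=[
    [[0, 0, 0], [-3.2, -0.7, 20], 0.5],
    [[0, 0, 0], [0, 0, 25], 0.5],
    [[0, 0, 0], [0, 0, 25], 0.5],
    [[0, 0, 0], [0, 0, 20], 0.5],
    [[0, 0, 0], [0, 0, 17], 0.5],
    [[0, 0, 0], [0, 0, 10], 0.5],
    [[0, 0, 0], [0, 0, 6], 0.5],
    [[0, 0, 0], [0, 0, 0], 0.5],
    [[0, 0, 0], [0, 0, 0], 0.2],
    [[0, 0, 0], [0, 0, 0], 0.2],
    [[0, 0, 0], [0, 0, 0], 0.2],
    [[0, 0, 0], [0, 0, 0], 0.2],
    [[0, 0, 0], [0, 0, 0], 0.2],
  ],
)

```text
clock: 22.0
tcp_pos: [531.2, -265.0, 28.2]
eef_rot: [3.14, 0.051, 0.003]
wrist_force: [-0.5, 1.5, 6.0]
grip_width: 26.2
```

>>> apply_moves(
  moves=[
    [[0, 0, 0], [0, 0, -15], 0.2],
    [[0, 0, 0], [0, 0, -25], 0.2],
    [[0, 0, 0], [0, 0, -25], 0.2],
    [[0, 0, 0], [0, 0, -25], 0.2],
    [[0, 0, -0.12], [0, 0, 0], 0.2],
    [[0, 0, -0.12], [0, 0, 0], 0.2],
    [[0, 0, 0], [-3, -37.6, 0], 0.2],
    [[0, 0, 0], [-3, -37.6, 0], 0.2],
    [[0, 0, 0], [-3, -37.6, 0], 0.2],
    [[0, 0, 0], [-3, -37.6, 0], 0.2],
    [[0, 0, 0], [-3, -37.6, 0], 0.2],
    [[0, 0, 0], [-3, -37.6, 0], 0.2],
    [[0, 0, 0], [-3, -37.6, 0], 0.2],
    [[0, 0, 0], [0, 0, 25], 0.2],
    [[0, 0, 0], [0, 0, 25], 0.2],
    [[0, 0, 0], [0, 0, 20], 0.2],
    [[0, 0, 0], [0, 0, 12], 0.2],
    [[0, 0, 0], [0, 0, 4], 0.2],
    [[0, 0, 0], [0, 0, 0], 0.2],
    [[0, 0, 0], [0, 0, 0], 0.2],
  ],
)

```text
clock: 24.0
tcp_pos: [440.0, -16.9, 31.9]
eef_rot: [3.112, 0.426, 0.002]
wrist_force: [-0.0, 0.5, -1.7]
grip_width: 26.5
```

>>> apply_moves(
  moves=[
    [[0, 0, 0], [0, 0, 2], 0.2],
    [[0, 0, 0], [0, 0, 1.5], 0.2],
    [[0, 0, 0], [0, 0, 0], 0.2],
    [[0, 0, 0], [0, 0, 0], 0.2],
  ],
)

```text
clock: 24.4
tcp_pos: [439.4, -16.9, 27.4]
eef_rot: [3.112, 0.426, 0.0]
wrist_force: [0.3, 0.0, -2.8]
grip_width: 26.7
```

>>> apply_moves(
  moves=[
    [[0, 0, 0], [0, 0, 1.5], 0.2],
    [[0, 0, 0], [0, 0, 0], 0.2],
    [[0, 0, 0], [0, 0, 0], 0.2],
  ],
)

```text
clock: 24.7
tcp_pos: [439.6, -16.9, 26.2]
eef_rot: [3.112, 0.426, 0.001]
wrist_force: [-0.5, 0.7, 1.8]
grip_width: 26.8
```

Contact. I'll release, rise, turn 90° and look.

>>> apply_moves(
  moves=[
    [[0, 0, 0], [0, 0, 0], 0.5],
    [[0, 0, 0], [0, 0, 0], 0.5],
    [[0, 0, 0], [0, 0, -5], 0.5],
    [[0, 0, 0], [0, 0, -20], 0.5],
    [[0, 0, 0], [0, 0, -30], 0.5],
    [[0, 0, 0], [0, 0, -30], 0.9],
    [[0, 0, 0.1428], [0, 0, 0], 0.9],
    [[0, 0, 0.1428], [0, 0, 0], 0.9],
    [[0, 0, 0.1428], [0, 0, 0], 0.9],
    [[0, 0, 0.1428], [0, 0, 0], 0.9],
    [[0, 0, 0.1428], [0, 0, 0], 0.9],
    [[0, 0, 0.1428], [0, 0, 0], 0.9],
    [[0, 0, 0.1428], [0, 0, 0], 0.9],
    [[0, 0, 0.1428], [0, 0, 0], 0.9],
    [[0, 0, 0.1428], [0, 0, 0], 0.9],
    [[0, 0, 0.1428], [0, 0, 0], 0.9],
    [[0, 0, 0.1428], [0, 0, 0], 0.9],
    [[0, 0, 0], [0, 0, 0], 0.9],
    [[0, 0, 0], [0, 0, 0], 0.9],
  ],
)

```text
clock: 26.6
tcp_pos: [439.4, -16.9, 111.1]
eef_rot: [-2.506, 1.895, -0.0]
wrist_force: [0.7, 0.1, 0.5]
grip_width: 76.4
```

```bash
python3 blk.py w9.png 19
```

```text
tcp [439.4 -16.9 111.1] tool x ang -74.18 tilt [ 0. -0. -1.] w 76.4 t 26.6 F [0.7 0.1 0.5]
[272, 223, 93, 45, 4130] centre [439.2 -17.3] size [51.1 26.1] len ang 15.8 in tool [ 0.3  0.3 92.1]
```

>>> apply_moves(
  newtons=40,
  moves=[
    [[0, 0, 0], [0.3, 0.3, 15], 0.9],
    [[0, 0, 0], [0, 0, 25], 0.9],
    [[0, 0, 0], [0, 0, 20], 0.9],
    [[0, 0, 0], [0, 0, 15], 0.9],
    [[0, 0, 0], [0, 0, 8.5], 0.9],
    [[0, 0, 0], [0, 0, 0], 0.9],
    [[0, 0, 0], [0, 0, 0], 0.5],
    [[0, 0, 0], [0, 0, 0], 0.5],
    [[0, 0, 0], [0, 0, 0], 0.5],
    [[0, 0, 0], [0, 0, 0], 0.5],
    [[0, 0, 0], [0, 0, 0], 0.5],
  ],
)

```text
clock: 27.75
tcp_pos: [439.9, -17.2, 28.8]
eef_rot: [-2.502, 1.898, -0.002]
wrist_force: [-2.3, 0.6, 6.0]
grip_width: 49.2
```

>>> apply_moves(
  moves=[
    [[0, 0, 0], [0, 0, -12], 0.5],
    [[0, 0, 0], [0, 0, -30], 0.5],
    [[0, 0, 0], [0, 0, -30], 0.5],
    [[0, 0, 0], [0, 0, -30], 0.5],
    [[0, 0, 0], [0, 0, -30], 0.5],
    [[0, 0, 0], [0, 0, -30], 0.5],
    [[0, 0, 0], [-32.2, -20.65, 0], 0.5],
    [[0, 0, 0], [-32.2, -20.65, 0], 0.5],
    [[0, 0, 0], [-32.2, -20.65, 0], 0.5],
    [[0, 0, 0], [-32.2, -20.65, 0], 0.5],
    [[0, 0, 0], [-32.2, -20.65, 0], 0.5],
    [[0, 0, 0], [-32.2, -20.65, 0], 0.5],
    [[0, 0, 0], [-32.2, -20.65, 0], 0.5],
    [[0, 0, 0], [-32.2, -20.65, 0], 0.5],
    [[0, 0, 0], [0, 0, 0], 0.5],
    [[0, 0, 0], [0, 0, 0], 0.5],
    [[0, 0, 0], [0, 0, 0], 0.5],
  ],
)

```text
clock: 29.45
tcp_pos: [528.9, 274.8, 189.6]
eef_rot: [2.502, -1.9, 0.0]
wrist_force: [0.1, 0.6, -1.3]
grip_width: 48.8
```

```bash
python3 - <<'E'
from blk import *
blk("w10.png",179)
E
```

```text
tcp [528.9 274.8 189.6] tool x ang -74.42 tilt [-0. -0. -1.] w 48.8 t 29.45 F [ 0.1  0.6 -1.3]
[266, 149, 56, 38, 1655] centre [552.5 220.7] size [18.  12.2] len ang 16.0 in tool [58.4 -8.2 10.6]
[251, 290, 134, 66, 7043] centre [529.7 275.1] size [49.8 27.7] len ang 15.5 in tool [-0.1 -0.8 10.6]
```

View pics/w10.png

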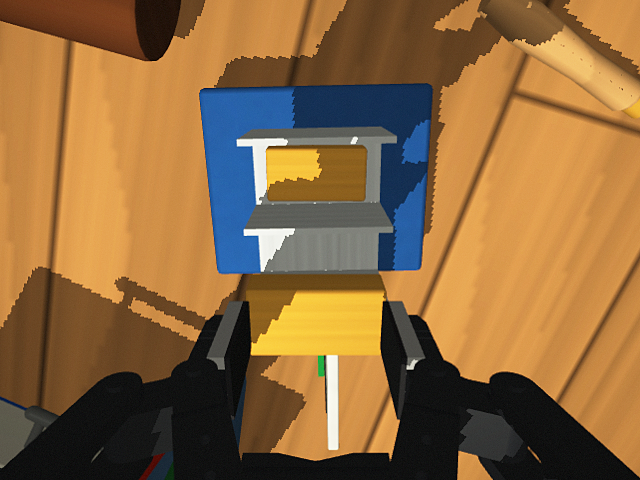

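The first block lies flat in bay_b at (316,173) px. The second is held over bay_a, about 1 mm off. Correcting and lowering.

>>> apply_moves(
  moves=[
    [[0, 0, 0], [-1.1, 0.5, 15], 0.5],
    [[0, 0, 0], [0, 0, 18], 0.5],
    [[0, 0, 0], [0, 0, 15], 0.5],
    [[0, 0, 0], [0, 0, 12], 0.5],
    [[0, 0, 0], [0, 0, 10], 0.5],
    [[0, 0, 0], [0, 0, 0], 0.5],
  ],
)

```text
clock: 30.1
tcp_pos: [527.6, 275.6, 117.3]
eef_rot: [2.5, -1.898, -0.001]
wrist_force: [-0.2, -0.8, -2.1]
grip_width: 48.9
```

>>> apply_moves(
  moves=[
    [[0, 0, 0], [0, 0, 5], 0.5],
    [[0, 0, 0], [0, 0, 4], 0.5],
    [[0, 0, 0], [0, 0, 4], 0.5],
    [[0, 0, 0], [0, 0, 4], 0.5],
    [[0, 0, 0], [0, 0, 3], 0.5],
    [[0, 0, 0], [0, 0, 0], 0.5],
    [[0, 0, 0], [0, 0, 0], 0.5],
    [[0, 0, 0], [0, 0, 0], 0.5],
  ],
)

```text
clock: 30.9
tcp_pos: [528.3, 276.3, 99.6]
eef_rot: [-2.502, 1.899, -0.0]
wrist_force: [-0.5, 0.7, -0.1]
grip_width: 49.2
```

>>> apply_moves(
  moves=[
    [[0, 0, 0], [0, 0, 0], 0.6],
    [[0, 0, 0], [0, 0, 0], 0.65],
    [[0, 0, 0], [0, 0, 0], 0.75],
    [[0, 0, 0], [0, 0, 0], 0.8],
    [[0, 0, 0], [0, 0, -4], 0.8],
    [[0, 0, 0], [0, 0, -10], 0.8],
    [[0, 0, 0], [0, 0, -20], 0.8],
    [[0, 0, 0], [0, 0, -25], 0.8],
    [[0, 0, 0], [0, 0, -25], 0.8],
    [[0, 0, 0], [0, 0, -25], 0.8],
    [[0, 0, 0], [0, 0, -25], 0.8],
    [[0, 0, 0], [0, 0, 0], 0.8],
  ],
)

```text
clock: 32.1
tcp_pos: [529.6, 276.6, 239.1]
eef_rot: [-2.496, 1.895, -0.005]
wrist_force: [0.8, -0.4, 0.4]
grip_width: 67.9
```

>>> apply_moves(
  moves=[
    [[0, 0, -0.1428], [0, 0, 0], 0.5],
    [[0, 0, -0.1428], [0, 0, 0], 0.5],
    [[0, 0, -0.1428], [0, 0, 0], 0.5],
    [[0, 0, -0.1428], [0, 0, 0], 0.5],
    [[0, 0, -0.1428], [0, 0, 0], 0.5],
    [[0, 0, -0.1428], [0, 0, 0], 0.5],
    [[0, 0, -0.1428], [0, 0, 0], 0.5],
    [[0, 0, -0.1428], [0, 0, 0], 0.5],
    [[0, 0, -0.1428], [0, 0, 0], 0.5],
    [[0, 0, -0.1428], [0, 0, 0], 0.5],
    [[0, 0, -0.1428], [0, 0, 0], 0.5],
    [[0, 0, 0], [20, -13, 0], 0.5],
    [[0, 0, 0], [20, -13, 0], 0.5],
    [[0, 0, 0], [20, -13, 0], 0.5],
    [[0, -0.12, 0], [0, 0, 0], 0.5],
    [[0, -0.13, 0], [0, 0, 0], 0.5],
    [[0, -0.13, 0], [0, 0, 0], 0.5],
    [[0, 0, 0], [0, 0, 0], 0.5],
    [[0, 0, 0], [0, 0, 0], 0.5],
    [[0, 0, 0], [0, 0, 0], 0.5],
  ],
)

```text
clock: 34.1
tcp_pos: [575.5, 329.7, 235.1]
eef_rot: [3.009, 0.412, -0.573]
wrist_force: [0.0, -0.8, 0.3]
grip_width: 42.3
```

```bash
python3 - <<'E'
from ptr import *
im,c=snap("wrist","w11.png"); np.save("w11c.npy",c,allow_pickle=True); s=get_state(); print(s["tcp_pos"],s["clock"])
W=lambda p:np.r_[O+p[0]*ex+p[1]*ey,p[2]]
q=proj(c,[W((-4,126,136)),W((-4,62,20)),W((0,105,74))]);print(q.round(0).tolist())
m=q.mean(0).astype(int); x0=max(0,m[0]-75);y0=max(0,m[1]-60); print("org",x0,y0)
a=cv2.resize(im[y0:y0+150,x0:x0+200,::-1],None,fx=4,fy=4,interpolation=2); cv2.imwrite("pics/w11c.png",a)
E
```

```text
[575.25707127 329.66870172 236.10685179] 34.15
[[210.0, 269.0], [313.0, 170.0], [254.0, 204.0]]
org 183 154
```

View pics/w11c.png

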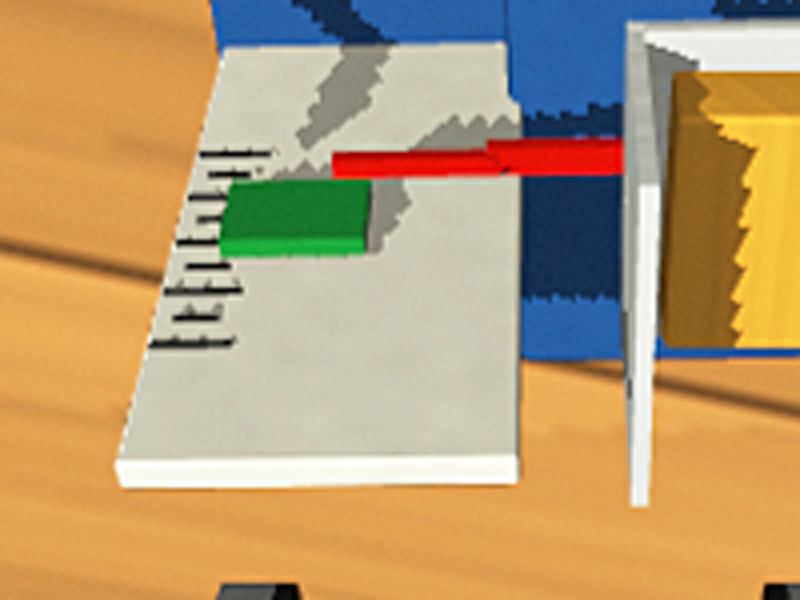

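```bash
python3 - <<'E'
from ptr import *
c=np.load("w11c.npy",allow_pickle=True).item(); px=lambda u,v:(183+u/4-.4,154+v/4-.4)
print("plate top front L",L(back(c,[px(117,461)],136)[0]).round(1),L(back(c,[px(516,457)],136)[0]).round(1))
xf=-4.1
for n,p,ds in(("sl back top",(220,257),(0,)),("front top",(220,240),(4,5,6)),("front bot",(232,181),(4,5,6)),("tip low",(333,153),(9,10,11,12,13)),("tip up",(333,178),(6,7,8,9,10))):
    print(n,[(d,onx(c,px(*p),xf+d)[1:].round(1).tolist()) for d in ds])
print("cheek1 -x top",onx(c,px(641,505),-35).round(1),"+x",onx(c,px(648,184),35).round(1))
E
```

```text
plate top front L [ -4.1 124.8 136. ] [ -3.2  62.2 136. ]
sl back top [(0, [115.8, 84.6])]
front top [(4, [115.3, 84.8]), (5, [115.0, 86.1]), (6, [114.7, 87.3])]
front bot [(4, [115.5, 66.9]), (5, [115.2, 68.3]), (6, [114.9, 69.7])]
tip low [(9, [96.5, 65.0]), (10, [96.3, 66.4]), (11, [96.1, 67.9]), (12, [95.9, 69.3]), (13, [95.7, 70.7])]
tip up [(6, [96.4, 68.8]), (7, [96.2, 70.1]), (8, [96.0, 71.5]), (9, [95.8, 72.9]), (10, [95.6, 74.3])]
cheek1 -x top [-35.   40.3 116.5] +x [ 35.   42.2 116.1]
```

Total sinkage is 28.2 mm. The result depends on how far the pointer stands in front of the plate (parallax): at 12 mm the error is −5 mm, at 10 mm it is −8 mm. An overhead view right above the plate measures that offset directly, so I'll take one.

>>> apply_moves(
  moves=[
    [[0, 0.13, 0], [0, 0, 0], 0.5],
    [[0, 0.13, 0], [0, 0, 0], 0.5],
    [[0, 0.12, 0], [0, 0, 0], 0.5],
    [[0, 0, 0], [-36, 0, 0], 0.5],
    [[0, 0, 0], [-36, 0, 0], 0.5],
    [[0, 0, 0], [-36, 0, 0], 0.5],
    [[0, 0, 0], [-36, 0, 0], 0.5],
    [[0, 0, 0], [0, 0, 0], 0.5],
    [[0, 0, 0], [0, 0, 0], 0.5],
    [[0, 0, 0], [0, 0, 0], 0.5],
  ],
)

```text
clock: 35.15
tcp_pos: [436.9, 291.1, 234.7]
eef_rot: [-3.11, -0.427, -0.004]
wrist_force: [0.4, 0.2, -0.3]
grip_width: 42.8
```

```bash
python3 - <<'E'
from ptr import *
im,c=snap("wrist","w12.png"); np.save("w12c.npy",c,allow_pickle=True)
W=lambda p:np.r_[O+p[0]*ex+p[1]*ey,p[2]]
Rm=R.from_rotvec(c["rvec"]).as_matrix(); print("cam local",L(-Rm.T@np.array(c["tvec"])).round(1))
for n,p in dict(ptip=(8,96,69),pback=(5,96,72),topfront=(-4.1,105,136),topback=(-9.5,105,136),slfront=(0,105,84.5)).items(): print(n,proj(c,[W(p)])[0].round(1))
q=proj(c,[W((-4.1,105,136))])[0].astype(int)
for y in (66,75,85,105,112):
    col=int(proj(c,[W((-4.1,y,136))])[0][0]); print(y,col); print([(r,*im[r,col].tolist()) for r in range(q[1]-26,q[1]+14)])
E
```

```text
cam local [  0.5  59.8 363.2]
ptip [260.4  76.2]
pback [260.  81.]
topfront [227.5  97.8]
topback [228.2 108.8]
slfront [243.4  89.2]
66 303
[(71, 35, 88, 157), (72, 32, 89, 158), (73, 59, 87, 156), (74, 126, 78, 146), (75, 229, 11, 0), (76, 214, 16, 5), (77, 212, 19, 8), (78, 212, 18, 7), (79, 215, 16, 2), (80, 214, 18, 11), (81, 176, 50, 77), (82, 60, 90, 159), (83, 24, 85, 154), (84, 33, 90, 157), (85, 33, 85, 153), (86, 35, 86, 153), (87, 34, 87, 151), (88, 33, 84, 149), (89, 31, 84, 148), (90, 35, 86, 149), (91, 36, 87, 149), (92, 31, 83, 149), (93, 25, 80, 149), (94, 60, 97, 149), (95, 140, 146, 135), (96, 152, 148, 130), (97, 155, 152, 135), (98, 209, 204, 182), (99, 249, 248, 237), (100, 246, 244, 233), (101, 242, 241, 228), (102, 242, 241, 229), (103, 242, 240, 227), (104, 240, 238, 226), (105, 239, 237, 222), (106, 238, 236, 223), (107, 241, 239, 227), (108, 242, 240, 214), (109, 164, 160, 139), (110, 18, 36, 55)]
75 286
[(71, 33, 83, 149), (72, 35, 88, 152), (73, 24, 89, 155), (74, 44, 86, 153), (75, 151, 48, 70), (76, 228, 13, 0), (77, 215, 15, 5), (78, 213, 15, 7), (79, 
[... 2377 characters left out ...]
, (77, 185, 124, 61), (78, 186, 127, 64), (79, 186, 124, 63), (80, 190, 127, 61), (81, 190, 129, 66), (82, 192, 130, 63), (83, 195, 131, 65), (84, 193, 133, 66), (85, 198, 135, 69), (86, 195, 133, 68), (87, 194, 132, 64), (88, 195, 136, 65), (89, 196, 134, 64), (90, 197, 131, 64), (91, 196, 132, 64), (92, 189, 129, 64), (93, 187, 125, 60), (94, 185, 123, 62), (95, 189, 128, 66), (96, 179, 116, 53), (97, 70, 45, 28), (98, 28, 35, 35), (99, 153, 151, 134), (100, 243, 239, 217), (101, 247, 245, 233), (102, 242, 240, 228), (103, 240, 239, 226), (104, 239, 237, 223), (105, 239, 237, 223), (106, 238, 236, 222), (107, 237, 236, 219), (108, 236, 234, 217), (109, 239, 237, 222), (110, 230, 230, 209)]
```

The overhead view puts the pointer's front about 13 mm ahead of the plate and the slider's about 5 mm. The pointer is therefore at z ≈ 72 and the band middle at ≈ 76, so the pointer is 4 mm below the middle and inside ±9. With one block it would have been about +9.5, outside. I'll do a last check for disturbed bystanders, then hand in.

```bash
python3 - <<'E'
from h import *
im,c=snap("top","top1.png"); a=cv2.imread("pics/top0.png"); d=cv2.absdiff(a,im[:,:,::-1].copy()).max(2)
m=cv2.morphologyEx((d>50).astype(np.uint8),cv2.MORPH_CLOSE,np.ones((7,7)))
n,l,st,ce=cv2.connectedComponentsWithStats(m); print([s.tolist() for s in st[1:] if s[4]>15])
print(get_state()["clock"],get_state()["qd"].round(3)); print(finish_job())
E
```

```text
[[0, 205, 495, 275, 47930], [446, 232, 16, 20, 113], [419, 235, 16, 20, 94], [290, 243, 21, 32, 266], [275, 258, 7, 10, 49], [274, 276, 7, 4, 18], [289, 297, 15, 29, 174], [361, 426, 9, 3, 18], [339, 441, 31, 39, 492]]
35.25 [-0.001  0.02   0.002 -0.001 -0.    -0.002]
the job is handed in; nothing more can be done
None
```

I laid two brass blocks flat in the scale's bays, one in bay_b and one in bay_a, and left the third in the tray. The job was handed in at 35.25 s. By my measurements the red pointer rests inside the green band.

For each block I gripped it across its width in the tray, set it on the cork mat and regripped it by its ends. I then lowered it until the pan carried the weight and only then let go.

**Pointer:** the pan sank about 14.8 mm with one block and 28.2 mm with two. The pointer came to rest about 4–5 mm below the band's middle, and ±9 mm is allowed. With one block it would have been about 8–9.5 mm above the middle, right at the edge.

**Checks that disagreed:** the pointer's height depends on how far it stands in front of the plate. My estimates of that ran from about 10 to 13.5 mm. The low end would put the pointer about 8 mm below the middle, which is still inside. The final overhead view gave about 13 mm.

**Bystanders:** I compared the top camera's first and last pictures. In the areas not covered by the arm or its shadow, only the two emptied tray spots changed. The last block and the tools there had not moved. The scale, the cup and part of the near gouge lay under the arm or its shadow in that last picture, so I could not check them that way. I saw no unexpected forces during the moves.

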